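# Clamp a re-glued book in the trigger clamp

### The job

Stand the small brown book upright on the bed of the bar clamp, covers facing the two jaws and in the middle of their width, and let go of it. Then squeeze the clamp's trigger towards its grip, letting it spring back each time, again and again until the jaws hold the book firmly flat against the fixed jaw; feel for it, and do not crush the book. Leave the trigger sprung back, and do not disturb the vase, the jar, the brass weight or the other books around it.

Things in the scene. Friction and masses are not known exactly. Their poses are not given: they have to be found in the camera images.
- book_center (a point): Centre of the book to be clamped (half-way up): a small dark-brown leather book standing upright on the desk, 32 mm thick along its y, 75 mm wide along its x (spine at +x), 100 mm tall along its z, 0.2 to 0.4 kg. It starts left or right of the clamp. Grip it across its thickness near the top. Either cover may face the fixed jaw.
- book: The same book; origin in the middle of its underside, axes as above.
- seat (a point): Point of the fixed bar clamp: on its bed, 46 mm above the desk, at the foot of the fixed jaw's face, mid-width. z up; y along the clamp, from fixed jaw (face at y = 0) to sliding jaw; x across. Bed 100 mm wide in x, y = -20 to 94 mm. Both jaws are 44 mm wide in x and rise to 44 mm above the bed: hold the book by its upper 50 mm and fingers stay above them. Board under it 130 x 270 mm.
- fixed_jaw: The clamp's fixed jaw, black; origin under the seat point on the desk plane, axes as the seat's. Opposite it is the sliding jaw: its rubber pad, sprung (9 N/mm), starts anywhere from y = 51 to 66 mm (not reported) and is drawn to -y by the trigger; a friction brake keeps it where it has been drawn.
- trigger_rest (a point): Foremost (+y) point of the trigger's cross roll at rest, fixed to the clamp, axes as the seat's, 99 mm above the desk. The roll (it spins freely), 18 mm thick and 30 mm long in x, sits on a lever hinged 87 mm below; full stroke 28.7 mm towards -y, up to a hard stop. Free space in front (+y): 39 mm. Straddle roll and grip from above, or push the roll with a finger.
- grip (a point): Middle of the back (-y) face of the upright fixed grip behind the trigger, 99 mm above the desk, axes as the seat's: 16 mm thick in y, 26 mm wide in x, top 118 mm above the desk. Roll front to grip back: 67.5 mm at rest, 39 mm fully squeezed.
- trigger (a joint): Trigger angle: 0 at rest, 0.33 rad at its stop; a spring returns it. A squeeze of 25 mm or more at the roll draws the jaw 7 mm; shorter ones less, or nothing. Force at the roll: 8 to 11 N while the jaw runs free; once the book is caught it climbs, 13 to 16 N is a firm hold, over about 18 N crushes the book. Squeeze slowly (3 to 4 cm/s).
- vase: Bystander: small black vase, 64 mm across, 145 mm tall; starts in one of the two places beside the clamp, origin under its foot.
- tall_book: Bystander: thin dark-red book standing upright, 20 x 110 x 165 mm, origin under it.
- paste_jar: Bystander: white jar with steel cap, 64 mm across, 85 mm tall, origin under it.
- paperweight: Bystander: brass desk weight, 68 mm across, 46 mm tall, origin under it.
- flat_book: Bystander: dark-green book lying flat, 120 x 170 x 30 mm, origin under it.
There are look-alikes about, which are no part of the job. Several things look just like the book: the one meant starts farthest to the robot's left.

How it is judged:
By the outcome, as a careful person would: the job done as asked, in the order asked, and still so for the second after the job is handed in, with the robot touching nothing.
It also fails if it takes over 72 s, if anything falls off the work surface, if the arm or the gripper's body presses on something with over 40 N, if the wrist force passes 120 N, or if a joint passes its speed limit or range.

### The arm

A 7-joint arm with a two-finger parallel gripper is mounted at the origin on the work surface. World frame = base frame: x ahead of the robot, y to its left, z up, the work surface at z = 0. Lengths are in m, angles in rad, forces in N, time in s.
With the tool pointing down it reaches from about 0.4 to 0.875 m from the base axis. Payload 19.3 kg.
Tool frame: the origin (TCP) lies on the centre line of the jaws, within the pads' length; the fingertips stand 19 mm ahead of it and the grasp point (between the pads) is the TCP (bot.nose_length is the distance from the TCP to the fingertips, in m); y points along the fingers, z is the direction in which the jaws open and shut, and the axes are right-handed (so a half turn about y gives the same grasp; the last joint's range is limited). The gripper opens to 85 mm and grips with 20 to 120 N. Pads are 22 mm wide; open, the fingers measure 114 mm over their backs; the gripper's body (76 mm by 85 mm) begins 54 mm behind the grasp point. The pads swing forward as they close: fully open they stand 13 mm farther back than shut.
Start: joints at [-1.369, 0.521, -0.036, 1.599, 0.021, 1.021, -0.113], TCP at [0.168, 0.602, 0.25] pointing down, gripper open.
Joint ranges: [-2.91, 2.91], [-0.3, 2.13], [-1.5, 1.42], [0.17, 2.43], [-1.26, 4.41], [0.16, 1.93], [-2.52, 2.52]. Speed limits (rad/s): [1.89, 1.89, 2.39, 2.39, 3.01, 3.01, 3.01].

### API

Orientations are given as [roll, pitch, yaw] about the fixed x, y, z axes, in that order (R = Rz(yaw) Ry(pitch) Rx(roll)).
In Python, from workcell import observe, cams, workorder, bot gives the robot as it stands. The module is installed in compiled form; this text tells all that it offers.
- The arm moves only by the tool apply_moves, never from a script. Its arguments are lists of equal length, an entry for each row: "jaw": the opening, from -1 (shut) to 1 (fully open), so that 0 is half open; "translation": the shift along the world's x, y, z in m, a list of three; "angular": the turn, a rotation vector about the world's x, y, z in degrees, a list of three. In form: {"jaw": [jaw, ...], "translation": [[x, y, z], ...], "angular": [[ax, ay, az], ...]}. A call has 1 to 5 rows; each row is the pose to reach, as a shift and turn from the pose commanded when the call began; what a row does not reach only later rows make up. A row lasts 1/10 s, in which the tool goes at most 50 mm and 8.59 degrees, less where a joint would pass 70% of its speed; a pose out of reach is approached as far as the arm can. A call with a gripper value outside its range is refused whole. The fingers move at their own pace and stop on an object; "newtons" is the grip in N (left out, the last holds). Time passes only in rows, so rows that repeat a pose let the fingers close. It gives the time, the measured TCP pose, the force and the opening at its end, in the units of the state.
- observe(): the state, without advancing time (a new reading comes with each control period).
- cams.grab_frame(name): name is "scene" or "top" or "wrist"; returns a dict with "pixels" (400x640x3 uint8, red, green, blue), "mtx" (3x3 intrinsics, pixels), "R" (3x3) and "t" (3): a world point X has camera coordinates R X + t. Camera axes: x right, y down, z forward; pixel columns grow to the right and rows downward; lengths in m; the calibration is good to about 2 mm. A picture is of the moment at which its call begins. There is no depth.
- workorder.job_done(): hands the job in, once; it reports no verdict.
The state is a dict: "clock": time; "qpos": joint angles; "qd": joint speeds; "joint_efforts": joint torques, N m; "position": TCP position; "tool_rot": TCP orientation; "force": force on the tool from outside, world axes, zero at the start; "moment": the same for the moment, N m; "grip_width": finger opening in m.
Only numpy, scipy, OpenCV 4.12 (cv2) and the standard library are available. Lean on these libraries where they do the work, as an engineer would, in place of code of your own. Each camera call takes 0.05 s, during which the arm holds its last target. There are 200 camera calls.

## Working session

There is one attempt and no reset: what is moved stays moved. The work goes in short steps, Python scripts to look and compute and a tool call to move; the robot and the scene stay as the last step left them, time stands still between calls to the robot, and variables do not carry over. Pictures are saved under pics/ and viewed, about 8 in all and at most 12, crops included, and the job is handed in when it is done.

Besides the shell and the picture viewer there is one more tool, called after ">>>" as name(argument=value, ...) on one line, values as JSON. apply_moves: Moves the arm, as the interface text tells. Its arguments: {"type":"object","properties":{"jaw":{"type":"array"},"translation":{"type":"array"},"angular":{"type":"array"},"newtons":{"type":"number"}},"required":["jaw","translation","angular"]}

```bash
mkdir -p pics; cat > h.py <<'E'
import numpy as np, cv2
from workcell import observe, cams, workorder, bot
def snap(n,f):
    d=cams.grab_frame(n); cv2.imwrite('pics/'+f+'.png',d['pixels'][:,:,::-1]); np.savez('pics/'+f,**{k:d[k] for k in('mtx','R','t','pixels')}); return d
def px(f,u,v,z):
    d=np.load('pics/'+f+'.npz'); r=d['R'].T@np.linalg.solve(d['mtx'],[u,v,1.]); c=-d['R'].T@d['t']; return c+r*(z-c[2])/r[2]
def pr(f,X):
    d=np.load('pics/'+f+'.npz'); p=d['mtx']@(d['R']@np.array(X)+d['t']); return p[:2]/p[2]
E
python3 - <<'E'
from h import *
for n in('scene','top'):
    d=snap(n,n+'0'); print(n,d['mtx'].tolist(),(-d['R'].T@d['t']).round(3),d['R'].round(2).tolist())
s=observe(); print(s); print(bot.nose_length)
E
```

```text
scene [[408.2877808001642, 0.0, 324.8924545468265], [0.0, 408.2877808001642, 203.77346748767476], [0.0, 0.0, 1.0]] [1.303 0.16  1.009] [[-0.27, 0.96, 0.0], [0.75, 0.21, -0.63], [-0.6, -0.17, -0.78]]
top [[478.47442961766035, 0.0, 322.08904762894383], [0.0, 478.47442961766035, 198.56791777386522], [0.0, 0.0, 1.0]] [ 0.344 -0.028  1.343] [[0.01, -1.0, 0.03], [-0.98, -0.01, -0.19], [0.19, -0.02, -0.98]]
{'clock': 0.1, 'qpos': array([-1.3691905 ,  0.52193553, -0.03635465,  1.59990333,  0.02121649,
        1.02112819, -0.11278512]), 'qd': array([ 0.00140332, -0.00185281, -0.00148284, -0.00278291,  0.00047198,
       -0.0019025 ,  0.00026546]), 'joint_efforts': array([ 3.44367611e-03, -9.28500009e+01,  1.98397391e+00, -3.70534444e+01,
        1.80719665e-02,  5.57059931e-03,  4.26639758e-06]), 'position': array([0.16774226, 0.60179206, 0.24981182]), 'tool_rot': array([-1.57178272e+00, -6.94479666e-05, -2.71770533e-01]), 'force': array([-0.5616111 , -0.01301637, -0.01640196]), 'moment': array([-0.0004897 , -0.02521498,  0.00443335]), 'grip_width': 0.08544417929172474}
0.019
```

View pics/top0.png

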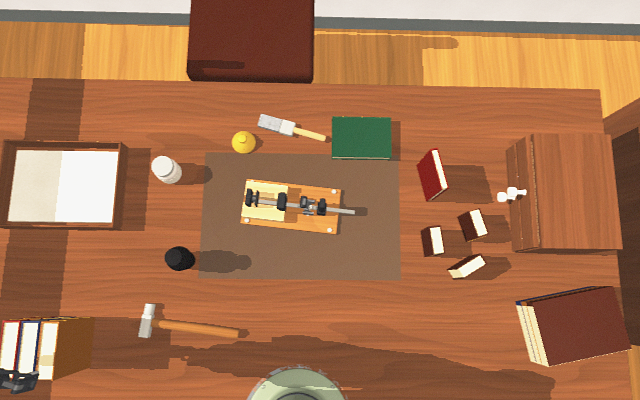

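View pics/scene0.png

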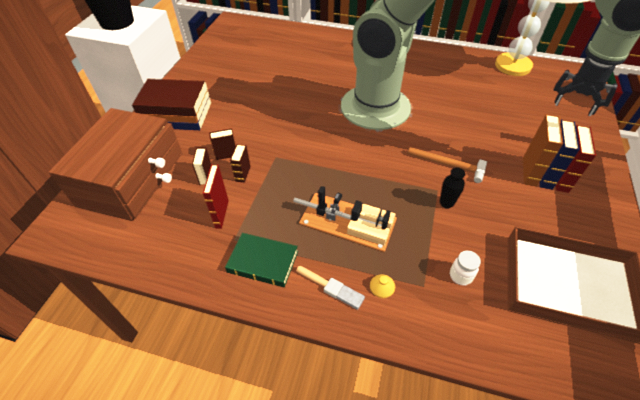

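The top view shows three brown books at the right, at about (432,241), (473,225) and (466,267); the leftmost one is meant. The clamp board is at (291,206), with the fixed jaw and trigger ends still to be identified. The scene view agrees. Next I enlarge both.

```bash
python3 - <<'E'
from h import *
a=cv2.imread('pics/top0.png'); 
c1=cv2.resize(a[170:245,230:365],None,fx=5.9,fy=5.9,interpolation=cv2.INTER_CUBIC)
cv2.imwrite('pics/c1.png',c1[:600,:800])
c2=cv2.resize(a[200:285,410:500],None,fx=6,fy=6,interpolation=cv2.INTER_CUBIC); 
b=cv2.imread('pics/scene0.png')
c3=cv2.resize(b[170:260,285:405],None,fx=6,fy=6,interpolation=cv2.INTER_CUBIC)
cv2.imwrite('pics/c2.png',c2); cv2.imwrite('pics/c3.png',c3)
E
```

```text
(no output)
```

View pics/c1.png

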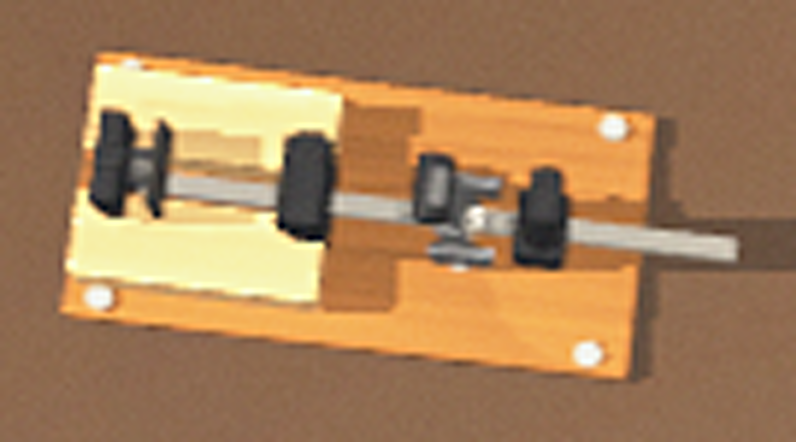

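View pics/c2.png

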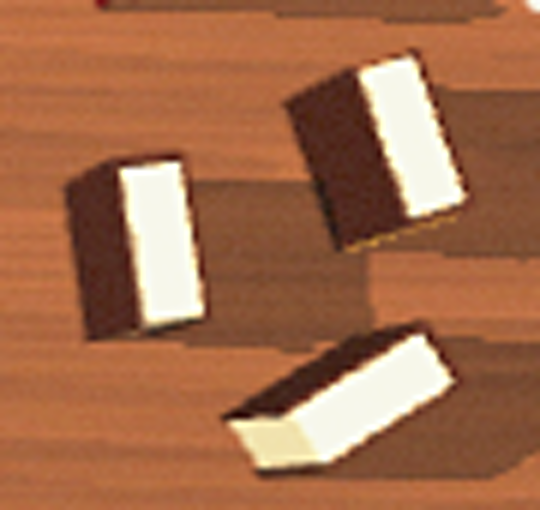

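View pics/c3.png

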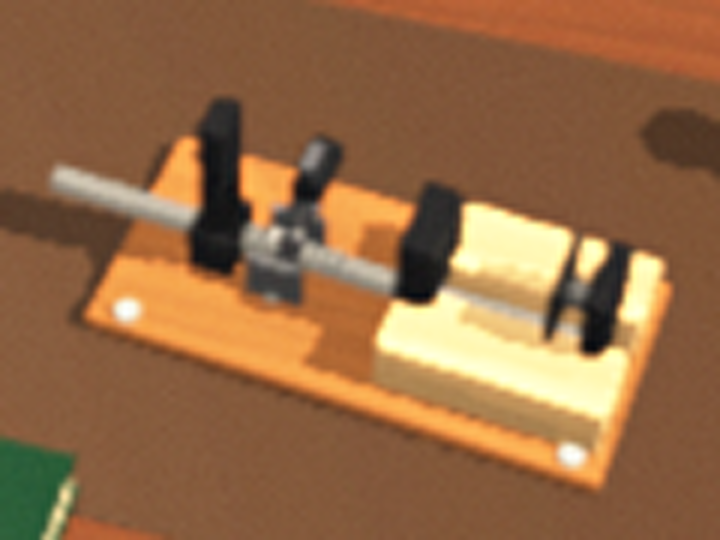

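Crops: in the top view, the bed corners in c1 are (97,63), (343,95), (322,303) and (68,272). The fixed jaw is at (305,185) with its face at left, the sliding jaw and pad at (110-165,160), the trigger roll at (435,185) and the grip at (540,210). The book top in c2 has corners (120,168), (183,158), (205,318) and (140,328). Clamp +y points image-left, which is roughly world +y.

```bash
python3 - <<'E'
from h import *
f=lambda p,o,s,z:px('top0',(p[0]+.5)/s-.5+o[0],(p[1]+.5)/s-.5+o[1],z)
g=lambda p,o,s,z:px('scene0',(p[0]+.5)/s-.5+o[0],(p[1]+.5)/s-.5+o[1],z)
T=(230,170);S=5.9
B=np.array([f(p,T,S,.046) for p in[(97,63),(343,95),(322,303),(68,272)]])
print('bed',B.round(4).tolist()); print('edges',[np.linalg.norm(B[i]-B[(i+1)%4]).round(4) for i in range(4)])
yv=(B[0]-B[1])+(B[3]-B[2]); yv/=np.linalg.norm(yv); xv=np.array([yv[1],-yv[0],0])
xe=(B[0]-B[3]+B[1]-B[2]);xe/=np.linalg.norm(xe)
print('yaw from y',np.degrees(np.arctan2(-yv[0],yv[1])),'from x',np.degrees(np.arctan2(xe[1],xe[0])))
c=B.mean(0); seat=c-yv*.037; print('seat',seat)
loc=lambda p:((p-seat)@xv,(p-seat)@yv)
for n,p,z in[('fixjaw top L',(290,133),.09),('fixjaw top L bot',(280,232),.09),('fixjaw Rtop',(330,140),.09),('pad top',(170,122),.09),('pad bot',(160,215),.09),('roll',(437,155),.1),('roll b',(430,215),.1),('grip R',(566,205),.118),('grip L',(518,205),.118)]:
    print(n,np.round(loc(f(p,T,S,z)),4))
for n,p in[('bedBR',(665,258)),('bedBL',(470,203)),('bedFL',(380,347)),('bedFR',(605,425))]: print('scene',n,np.round(loc(g(p,(285,170),6,.046)),4))
K=np.array([f(p,(410,200),6,.1) for p in[(120,168),(183,158),(205,318),(140,328)]])
print('book',K.round(4).tolist(),K.mean(0)); print([np.linalg.norm(K[i]-K[(i+1)%4]).round(4) for i in range(4)])
e=(K[0]-K[3]+K[1]-K[2]); print('long yaw',np.degrees(np.arctan2(e[1],e[0])))
for i,p in enumerate([(68,190),(88,338)]): print('foot',f(p,(410,200),6,0))
for p in[(63,56)]:pass
for q in[(290,75),(340,250)]: print('other foot',f(q,(410,200),6,0))
# scene check of book
for sx in(-1,1):
  for sy in(-1,1):
    a=e/np.linalg.norm(e); n=np.array([-a[1],a[0],0]); print(pr('scene0',K.mean(0)+a*.0375*sx+n*.016*sy).round(1))
b=cv2.imread('pics/scene0.png'); cv2.imwrite('pics/c4.png',cv2.resize(b[115:215,180:280],None,fx=6,fy=6,interpolation=cv2.INTER_CUBIC))
E
```

```text
bed [[0.6401, 0.151, 0.046], [0.6265, 0.0355, 0.046], [0.5279, 0.0429, 0.046], [0.5408, 0.1605, 0.046]]
edges [np.float64(0.1164), np.float64(0.0989), np.float64(0.1183), np.float64(0.0997)]
yaw from y -6.485316988433757 from x -4.888701453877054
seat [0.57961987 0.06071051 0.046     ]
fixjaw top L [ 0.0197 -0.0017]
fixjaw top L bot [-0.0258 -0.0036]
fixjaw Rtop [ 0.0188 -0.02  ]
pad top [0.0178 0.0527]
pad bot [-0.025   0.0508]
roll [ 0.0161 -0.0692]
roll b [-0.0113 -0.0697]
grip R [-0.0024 -0.1292]
grip L [-0.005  -0.1082]
scene bedBR [-0.0578  0.098 ]
scene bedBL [-0.0543 -0.0028]
scene bedFL [ 0.0466 -0.0142]
scene bedFR [0.0487 0.0993]
book [[0.5077, -0.3423, 0.1], [0.5125, -0.3703, 0.1], [0.4425, -0.3773, 0.1], [0.4379, -0.3487, 0.1]] [ 0.47513764 -0.35965568  0.1       ]
[np.float64(0.0284), np.float64(0.0703), np.float64(0.0289), np.float64(0.0701)]
long yaw 5.513066554087601
foot [ 5.10024743e-01 -3.42487731e-01 -2.22044605e-16]
foot [ 0.44046976 -0.34986473  0.        ]
other foot [ 0.56656388 -0.4506864   0.        ]
other foot [ 0.48318718 -0.47079727  0.        ]
[235.7 143.9]
[245.2 145.1]
[228.2 160.1]
[238.1 161.5]
```

View pics/c4.png

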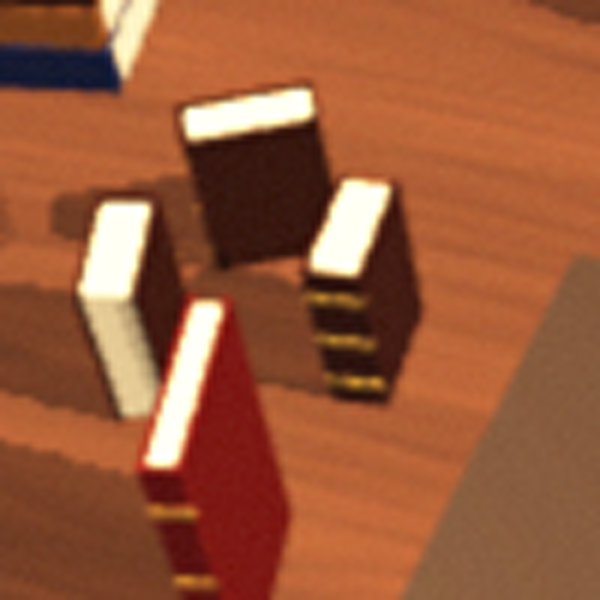

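c4 shows the book top at about (238,153) in the scene image, with the spine bands facing the camera. That matches the top-view estimate to within about 4 mm. The two cameras differ by a shared +y offset, so I'll refine with the wrist camera while passing over the clamp.

>>> apply_moves(jaw=[1,0.8,0.6,0.4,0.4], translation=[[0.027,-0.036,0.003],[0.055,-0.072,0.007],[0.082,-0.108,0.01],[0.109,-0.144,0.013],[0.137,-0.18,0.017]], angular=[[0,0,0.6],[0,0,1.3],[0,0,1.9],[0,0,2.6],[0,0,3.2]])

```text
clock: 0.6
position: [0.3055, 0.4203, 0.2672]
tool_rot: [-1.571, 0.0, -0.215]
force: [0.6, 1.2, -0.4]
grip_width: 0.0596
```

>>> apply_moves(jaw=[0.4,0.4,0.4,0.4,0.4], translation=[[0.027,-0.036,0.003],[0.055,-0.072,0.007],[0.082,-0.108,0.01],[0.109,-0.144,0.013],[0.137,-0.18,0.017]], angular=[[0,0,0.6],[0,0,1.3],[0,0,1.9],[0,0,2.6],[0,0,3.2]])

```text
clock: 1.1
position: [0.4425, 0.2403, 0.2843]
tool_rot: [-1.571, 0.0, -0.16]
force: [0.5, 0.5, 0.3]
grip_width: 0.0604
```

>>> apply_moves(jaw=[0.4,0.4,0.4,0.4,0.4], translation=[[0.027,-0.036,0.003],[0.055,-0.072,0.007],[0.082,-0.108,0.01],[0.109,-0.144,0.013],[0.137,-0.18,0.017]], angular=[[0,0,0.6],[0,0,1.3],[0,0,1.9],[0,0,2.6],[0,0,3.2]])

```text
clock: 1.6
position: [0.5795, 0.0604, 0.3012]
tool_rot: [-1.571, 0.0, -0.104]
force: [0.1, 1.0, 0.0]
grip_width: 0.06
```

```bash
python3 - <<'E'
from h import *
d=snap('wrist','w1'); print(d['mtx'].round(1).tolist(),(-d['R'].T@d['t']).round(3),d['R'].round(2).tolist()); s=observe(); print(s['clock'],s['position'],s['tool_rot'],s['qpos'].round(2),s['force'],s['grip_width'])
T=(410,200)
f=lambda p,z:px('top0',p[0]/6+410,p[1]/6+200,z).round(3)
for p in[(230,415),(345,335),(420,320)]: print('b3 foot',f(p,0),f(p,.1))
for p in[(418,150),(432,149),(446,194),(432,200)]: print('red',px('top0',*p,.165).round(3),px('top0',*p,0).round(3))
E
```

```text
[[302.5, 0.0, 316.6], [0.0, 302.5, 195.7], [0.0, 0.0, 1.0]] [0.504 0.069 0.425] [[0.1, 0.99, -0.0], [0.95, -0.1, 0.3], [0.29, -0.03, -0.96]]
1.65 [0.58295064 0.05341941 0.30176321] [-1.57382602 -0.00225556 -0.10933716] [-0.31  0.41  0.16  1.66 -0.07  1.08  1.33] [-2.27965655 -8.64790948 -2.12168591] 0.05923091684613477
b3 foot [ 0.404 -0.417  0.   ] [ 0.4   -0.388  0.1  ]
b3 foot [ 0.442 -0.472  0.   ] [ 0.435 -0.439  0.1  ]
b3 foot [ 0.45  -0.508  0.   ] [ 0.442 -0.473  0.1  ]
red [ 0.699 -0.302  0.165] [ 0.749 -0.341  0.   ]
red [ 0.703 -0.339  0.165] [ 0.753 -0.382  0.   ]
red [ 0.585 -0.37   0.165] [ 0.619 -0.418  0.   ]
red [ 0.569 -0.334  0.165] [ 0.601 -0.377  0.   ]
```

View pics/w1.png

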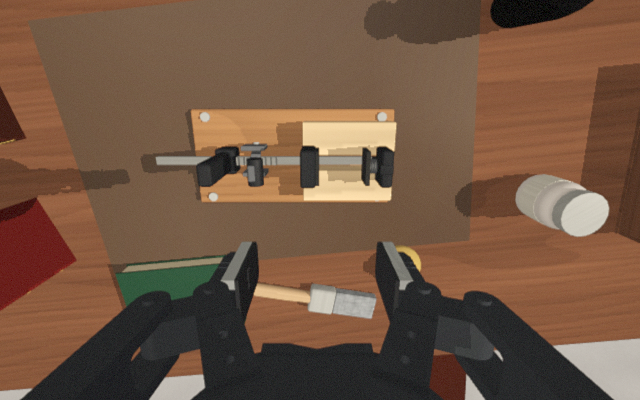

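The wrist view shows the bed corners at (303,122), (395,122), (391,201) and (303,201). The fixed jaw face is at about u=318, the pad face at about u=364, the roll at (256,170), and the grip top near (207,170).

```bash
python3 - <<'E'
from h import *
a=cv2.imread('pics/w1.png'); cv2.imwrite('pics/c5.png',cv2.resize(a[100:210,185:405],None,fx=3.6,fy=3.6,interpolation=cv2.INTER_CUBIC))
E
```

```text
(no output)
```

View pics/c5.png

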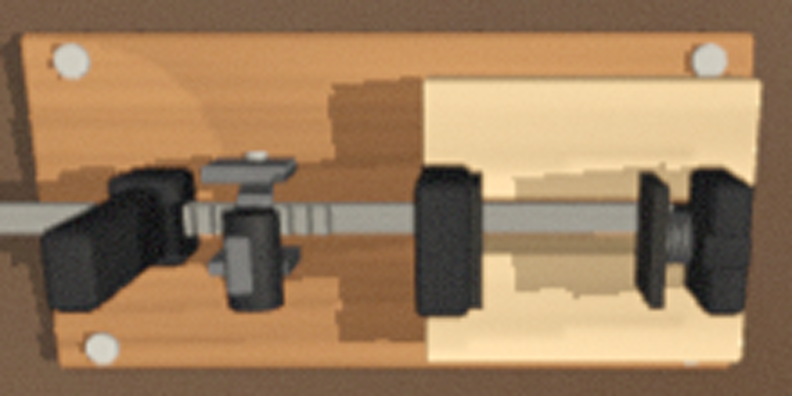

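>>> apply_moves(jaw=[0.4,0.4,0.4,0.4,0.4], translation=[[-0.011,-0.042,-0.003],[-0.021,-0.084,-0.006],[-0.032,-0.126,-0.009],[-0.042,-0.168,-0.012],[-0.053,-0.21,-0.015]], angular=[[0,0,1.2],[0,0,2.3],[0,0,3.5],[0,0,4.6],[0,0,5.8]])

```text
clock: 2.15
position: [0.5251, -0.1495, 0.2861]
tool_rot: [-1.571, 0.0, -0.002]
force: [1.4, 0.1, 0.0]
grip_width: 0.0598
```

>>> apply_moves(jaw=[0.4,0.4,0.4,0.4,0.4], translation=[[-0.011,-0.042,-0.003],[-0.021,-0.084,-0.006],[-0.032,-0.126,-0.009],[-0.042,-0.168,-0.012],[-0.053,-0.207,-0.015]], angular=[[0,0,1.2],[0,0,2.3],[0,0,3.5],[0,0,4.6],[0,0,5.8]])

```text
clock: 2.65
position: [0.472, -0.3567, 0.271]
tool_rot: [-1.571, 0.0, 0.099]
force: [1.0, 0.2, 0.4]
grip_width: 0.0598
```

>>> apply_moves(jaw=[0.4,0.4], translation=[[0,0,0],[0,0,0]], angular=[[0,0,0],[0,0,0]])

```text
clock: 2.85
position: [0.4723, -0.3555, 0.2708]
tool_rot: [-1.57, 0.001, 0.096]
force: [0.4, 0.1, 0.2]
grip_width: 0.0598
```

```bash
python3 - <<'E'
from h import *
d=snap('wrist','w2'); s=observe(); print(s['clock'],s['position'],s['tool_rot'],s['qpos'].round(2),s['force'],s['grip_width'])
# predicted top corners of the book, for checking in the picture
for z in(.1,0):
  for p in[(.5077,-.3423),(.5125,-.3703),(.4425,-.3773),(.4379,-.3487)]: print(z,pr('w2',(*p,z)).round(1))
E
```

```text
2.9 [ 0.47285302 -0.35449253  0.27095079] [-1.57010328e+00  3.40244142e-04  9.80045797e-02] [ 0.38  0.46  0.23  1.68 -0.12  1.02  2.32] [1.44279345 1.00481013 0.36464506] 0.059836238539762734
0.1 [325.6 215.2]
0.1 [298.4 217. ]
0.1 [297.  149.4]
0.1 [326.7 147.5]
0 [323.5 188.8]
0 [302.6 190.3]
0 [301.8 137.8]
0 [324.3 136.4]
```

View pics/w2.png

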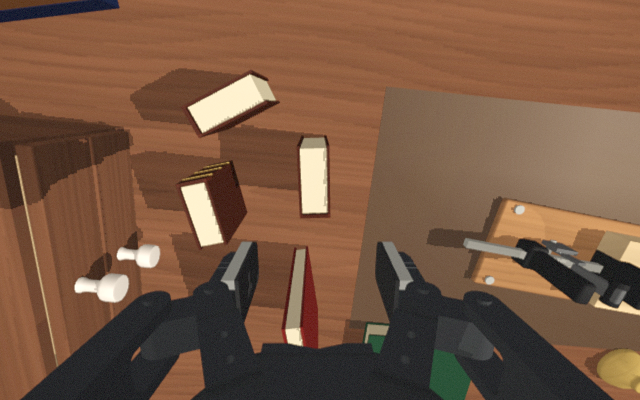

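w2 shows the book's page top at (300–328, 149–215), within about 2 px (2 mm in y) of the prediction. c5 shows the bed corners at (425,80), (760,80), (742,362) and (428,360), the fixed jaw face at x=480 and the pad face at x=640. I'll grasp now.

>>> apply_moves(jaw=[0.4,0.4,0.4,0.4,0.4], translation=[[0.001,-0.002,-0.045],[0.001,-0.002,-0.09],[0.001,-0.002,-0.135],[0.001,-0.002,-0.175],[0.001,-0.002,-0.197]], angular=[[0,0,0],[0,0,0],[0,0,0],[0,0,0],[0,0,0]])

```text
clock: 3.4
position: [0.4736, -0.3546, 0.0713]
tool_rot: [-1.568, 0.002, 0.1]
force: [0.9, -0.8, 0.7]
grip_width: 0.0595
```

>>> apply_moves(jaw=[0.2,0,-0.3,-0.6,-0.6], translation=[[0,0,0],[0,0,0],[0,0,0],[0,0,0],[0,0,0]], angular=[[0,0,0],[0,0,0],[0,0,0],[0,0,0],[0,0,0]], newtons=40)

```text
clock: 3.9
position: [0.4748, -0.3572, 0.076]
tool_rot: [-1.572, -0.002, 0.098]
force: [0.2, 1.3, 9.0]
grip_width: 0.0317
```

>>> apply_moves(jaw=[-0.6,-0.6,-0.6], translation=[[0,0,0],[0,0,0],[0,0,0]], angular=[[0,0,0],[0,0,0],[0,0,0]])

```text
clock: 4.2
position: [0.4748, -0.3572, 0.076]
tool_rot: [-1.572, -0.002, 0.098]
force: [1.1, 2.0, 9.2]
grip_width: 0.0315
```

```bash
python3 - <<'E'
from h import *
q=lambda p,z:px('w1',(p[0]+.5)/3.6-.5+185,(p[1]+.5)/3.6-.5+100,z)
B=np.array([q(p,.046) for p in[(760,80),(425,80),(428,360),(742,362)]])
print(B.round(4).tolist(),[np.linalg.norm(B[i]-B[(i+1)%4]).round(4) for i in range(4)])
yv=(B[0]-B[1])+(B[3]-B[2]); yv/=np.linalg.norm(yv)
xe=(B[3]-B[0]+B[2]-B[1]);xe/=np.linalg.norm(xe); xe=xe if xe[0]>0 else -xe
print('yaw',np.degrees(np.arctan2(-yv[0],yv[1])),np.degrees(np.arctan2(xe[1],xe[0])))
t=np.radians(-5.8);X=np.array([np.cos(t),np.sin(t),0]);Y=np.array([-np.sin(t),np.cos(t),0])
seat=B.mean(0)-Y*.037; print('seat',seat)
J=[q(p,.09) for p in[(480,172),(480,307),(640,172),(645,305),(230,212),(280,212),(282,300),(230,300)]]
for j in J: print(np.round([(j-seat)@X,(j-seat)@Y],4))
for p in[(250,212),(275,212),(280,300),(232,300)]: j=q(p,.1);print('roll',np.round([(j-seat)@X,(j-seat)@Y],4))
print(observe()['position'],observe()['force'],observe()['grip_width'])
E
```

```text
[[0.5369, 0.1618, 0.046], [0.5254, 0.049, 0.046], [0.6245, 0.0386, 0.046], [0.6369, 0.1528, 0.046]] [np.float64(0.1134), np.float64(0.0996), np.float64(0.1148), np.float64(0.1004)]
yaw -6.0133404367881615 -5.565635729705307
seat [0.57719797 0.06375617 0.046     ]
[-0.0252 -0.0014]
[ 0.0176 -0.0014]
[-0.0252  0.0477]
[0.017  0.0511]
[-0.0129 -0.0789]
[-0.0129 -0.0634]
[ 0.0153 -0.0643]
[ 0.0153 -0.0808]
roll [-0.0147 -0.0706]
roll [-0.0147 -0.0631]
roll [ 0.0127 -0.063 ]
roll [ 0.0127 -0.0778]
[ 0.47484877 -0.35715552  0.07595091] [1.07940096 2.01322988 9.2382915 ] 0.03147415947293511
```

The grasp is good (width 31.5 mm). Fused seat estimate is (0.577, 0.063), yaw −5.8°. I'll carry the book to 23 mm in front of the fixed jaw's face.

>>> apply_moves(jaw=[-0.6,-0.6,-0.6,-0.6,-0.6], translation=[[0,0,0.03],[0,0,0.07],[0,0,0.11],[0,0,0.15],[0,0,0.17]], angular=[[0,0,0],[0,0,0],[0,0,0],[0,0,0],[0,0,0]])

```text
clock: 4.7
position: [0.4744, -0.3575, 0.2486]
tool_rot: [-1.574, -0.004, 0.098]
force: [0.5, -0.5, -3.8]
grip_width: 0.0316
```

>>> apply_moves(jaw=[-0.6,-0.6,-0.6,-0.6,-0.6], translation=[[0.0105,0.044,0],[0.021,0.088,0],[0.0315,0.132,0],[0.042,0.176,0],[0.0525,0.22,0]], angular=[[0,0,-1.14],[0,0,-2.28],[0,0,-3.42],[0,0,-4.56],[0,0,-5.7]])

```text
clock: 5.2
position: [0.5264, -0.1351, 0.2452]
tool_rot: [-1.571, -0.001, -0.002]
force: [1.5, -0.3, -2.4]
grip_width: 0.0321
```

>>> apply_moves(jaw=[-0.6,-0.6,-0.6,-0.6,-0.6], translation=[[0.0105,0.045,0],[0.021,0.09,0],[0.0315,0.135,0],[0.042,0.18,0],[0.0525,0.223,0]], angular=[[0,0,-1.14],[0,0,-2.28],[0,0,-3.42],[0,0,-4.56],[0,0,-5.7]])

```text
clock: 5.7
position: [0.5788, 0.0882, 0.2452]
tool_rot: [-1.57, -0.001, -0.101]
force: [1.2, -0.3, -2.7]
grip_width: 0.0316
```

>>> apply_moves(jaw=[-0.6,-0.6,-0.6,-0.6], translation=[[0,0,0],[0,0,0],[0,0,-0.03],[0,0,-0.06]], angular=[[0,0,0],[0,0,0],[0,0,0],[0,0,0]])

```text
clock: 6.1
position: [0.5791, 0.0848, 0.1847]
tool_rot: [-1.57, -0.002, -0.102]
force: [0.5, -0.7, -4.4]
grip_width: 0.0318
```

>>> apply_moves(jaw=[-0.6,-0.6,-0.6], translation=[[0,0,0],[0,0,0],[0,0,0]], angular=[[0,0,0],[0,0,0],[0,0,0]])

```text
clock: 6.4
position: [0.5795, 0.0856, 0.186]
tool_rot: [-1.57, -0.002, -0.102]
force: [-0.1, -0.0, -3.2]
grip_width: 0.0318
```

```bash
python3 - <<'E'
from h import *
snap('wrist','w3'); snap('scene','s3'); s=observe(); print(s['clock'],s['position'],s['tool_rot'],s['force'],s['grip_width'])
a=cv2.imread('pics/w3.png'); b=cv2.imread('pics/s3.png')
c=cv2.resize(b[110:260,275:425],(400,400),interpolation=cv2.INTER_CUBIC)
w=cv2.resize(a[80:330,150:400],(400,400),interpolation=cv2.INTER_CUBIC)
cv2.imwrite('pics/v3.png',np.hstack([w,c]))
E
```

```text
6.5 [0.57946317 0.08590259 0.18581014] [-1.57008562 -0.00201068 -0.10116742] [ 0.15902197  0.50305155 -2.53023186] 0.03169323513701015
```

View pics/v3.png

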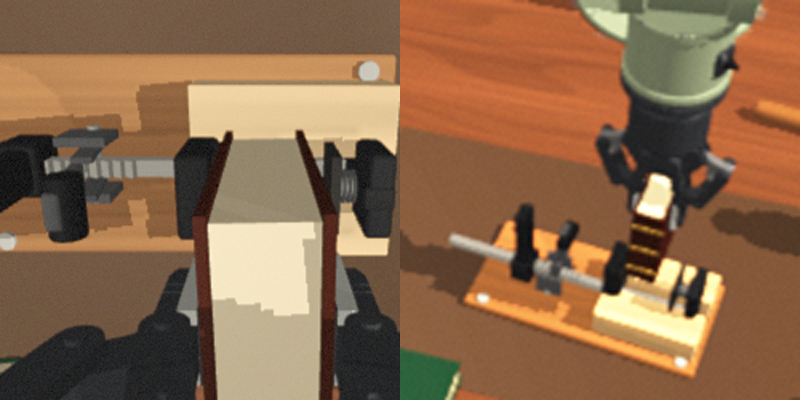

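The book is held upright above the bed between the jaws. In the wrist half, its foot spans u=230–300 between the fixed jaw face at 217 and the pad at 325, so there is about 7 mm and 12 mm of clearance. I'll lower it.

>>> apply_moves(jaw=[-0.6,-0.6,-0.6,-0.6,-0.6], translation=[[0,0,-0.02],[0,0,-0.04],[0,0,-0.055],[0,0,-0.059],[0,0,-0.059]], angular=[[0,0,0],[0,0,0],[0,0,0],[0,0,0],[0,0,0]])

```text
clock: 7.0
position: [0.579, 0.086, 0.1257]
tool_rot: [-1.571, -0.0, -0.101]
force: [0.4, 0.1, -2.2]
grip_width: 0.032
```

>>> apply_moves(jaw=[-0.6,-0.6], translation=[[0,0,-0.002],[0,0,-0.003]], angular=[[0,0,0],[0,0,0]])

```text
clock: 7.2
position: [0.5792, 0.0861, 0.1231]
tool_rot: [-1.57, -0.001, -0.101]
force: [-0.3, -0.4, -3.4]
grip_width: 0.0317
```

>>> apply_moves(jaw=[-0.6,-0.6], translation=[[0,0,-0.001],[0,0,-0.002]], angular=[[0,0,0],[0,0,0]])

```text
clock: 7.4
position: [0.5792, 0.086, 0.1218]
tool_rot: [-1.57, -0.001, -0.101]
force: [-9.6, -2.2, 29.3]
grip_width: 0.0317
```

>>> apply_moves(jaw=[-0.6,-0.6], translation=[[0,0,0.001],[0,0,0.001]], angular=[[0,0,0],[0,0,0]])

```text
clock: 7.6
position: [0.5791, 0.086, 0.1219]
tool_rot: [-1.571, -0.001, -0.101]
force: [-2.3, -1.3, 9.8]
grip_width: 0.0319
```

>>> apply_moves(jaw=[-0.15,-0.1,0,0.2,0.3], translation=[[0,0,0],[0,0,0],[0,0,0],[0,0,0],[0,0,0]], angular=[[0,0,0],[0,0,0],[0,0,0],[0,0,0],[0,0,0]])

```text
clock: 8.1
position: [0.5788, 0.0861, 0.1212]
tool_rot: [-1.571, 0.0, -0.101]
force: [-0.3, 0.1, -0.4]
grip_width: 0.0555
```

>>> apply_moves(jaw=[0.3,0.3,0.3,0.3,0.3], translation=[[0,0,0.01],[0,0,0.03],[0,0,0.06],[0,0,0.09],[0,0,0.11]], angular=[[0,0,0],[0,0,0],[0,0,0],[0,0,0],[0,0,0]])

```text
clock: 8.6
position: [0.5793, 0.086, 0.2341]
tool_rot: [-1.57, -0.002, -0.101]
force: [0.5, -0.3, 0.4]
grip_width: 0.0558
```

```bash
python3 - <<'E'
from h import *
snap('wrist','w4'); snap('scene','s4'); s=observe(); print(s['clock'],s['position'],s['tool_rot'],s['force'],s['grip_width'])
a=cv2.imread('pics/w4.png'); b=cv2.imread('pics/s4.png')
c=cv2.resize(b[150:260,290:400],(400,400),interpolation=cv2.INTER_CUBIC)
w=cv2.resize(a[50:300,170:420],(400,400),interpolation=cv2.INTER_CUBIC)
cv2.imwrite('pics/v4.png',np.hstack([w,c]))
E
```

```text
8.7 [0.57999075 0.0861323  0.23475894] [-1.56911482 -0.00445533 -0.10105852] [-0.09186405  0.08055445 -0.7280825 ] 0.05559690104530017
```

View pics/v4.png

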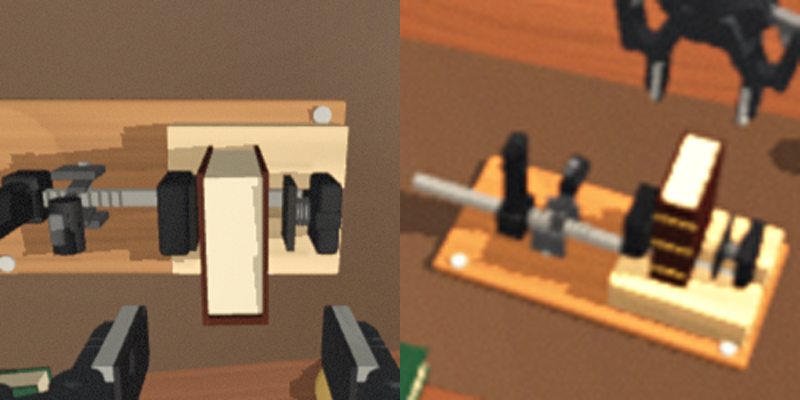

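v4 shows the book standing upright on the bed, free of the gripper, between the fixed jaw (160–197) and the pad (283). I check its centring and the trigger position numerically.

```bash
python3 - <<'E'
from h import *
q=lambda p,z:px('w4',170+p[0]*.625,50+p[1]*.625,z)
B=np.array([q(p,.046) for p in[(348,126),(168,126),(173,273),(340,273)]])
print(B.round(4).tolist(),[np.linalg.norm(B[i]-B[(i+1)%4]).round(4) for i in range(4)])
t=np.radians(-5.8);X=np.array([np.cos(t),np.sin(t),0]);Y=np.array([-np.sin(t),np.cos(t),0])
seat=B.mean(0)-Y*.037; print('seat',seat)
L=lambda n,p,z:print(n,np.round([(q(p,z)-seat)@X,(q(p,z)-seat)@Y],4))
for p in[(207,147),(262,147)]: L('book foot -x',p,.046)
for p in[(203,322),(268,322)]: L('book top +x',p,.146)
for p in[(196,178),(196,250)]: L('jaw face',p,.09)
L('jaw -x foot',(175,172),.046)
L('jaw +x top',(178,253),.09)
for p in[(84,200),(82,248),(66,253)]: L('roll',p,.1)
L('pad',(284,178),.09);L('pad',(284,250),.09)
E
```

```text
[[0.5372, 0.1624, 0.046], [0.5259, 0.0495, 0.046], [0.6251, 0.039, 0.046], [0.6365, 0.154, 0.046]] [np.float64(0.1135), np.float64(0.0997), np.float64(0.1156), np.float64(0.0997)]
seat [0.57743214 0.06440932 0.046     ]
book foot -x [-0.0366  0.0043]
book foot -x [-0.0367  0.0395]
book top +x [0.035  0.0068]
book top +x [0.0349 0.0383]
jaw face [-0.025   0.0004]
jaw face [ 0.0176 -0.0005]
jaw -x foot [-0.0205 -0.0167]
jaw +x top [ 0.0195 -0.0111]
roll [-0.0147 -0.0601]
roll [ 0.013  -0.0638]
roll [ 0.0161 -0.0731]
pad [-0.0251  0.0496]
pad [0.0175 0.051 ]
```

The book is centred to within 1 mm (y 6 to 38 mm), and the pad is at about 50 mm. Now I shut the gripper and lower the fingers into the free space in front of the roll, with their centre at local y = −0.041.

>>> apply_moves(jaw=[0,-0.5,-1,-1,-1], translation=[[-0.002,-0.02,0],[-0.004,-0.042,0],[-0.006,-0.063,0],[-0.006,-0.063,0],[-0.006,-0.063,0]], angular=[[0,0,0],[0,0,0],[0,0,0],[0,0,0],[0,0,0]], newtons=40)

```text
clock: 9.2
position: [0.5727, 0.023, 0.2312]
tool_rot: [-1.571, 0.0, -0.102]
force: [0.1, 0.0, 1.1]
grip_width: -0.0
```

>>> apply_moves(jaw=[-1,-1,-1,-1,-1], translation=[[0,0,-0.03],[0,0,-0.06],[0,0,-0.085],[0,0,-0.105],[0,0,-0.105]], angular=[[0,0,0],[0,0,0],[0,0,0],[0,0,0],[0,0,0]])

```text
clock: 9.7
position: [0.5715, 0.024, 0.1239]
tool_rot: [-1.571, 0.004, -0.099]
force: [0.2, 0.7, 0.4]
grip_width: 0.0001
```

>>> apply_moves(jaw=[-1,-1,-1,-1], translation=[[0,0,-0.01],[0,0,-0.02],[0,0,-0.02],[0,0,-0.02]], angular=[[0,0,0],[0,0,0],[0,0,0],[0,0,0]])

```text
clock: 10.1
position: [0.5729, 0.0231, 0.1065]
tool_rot: [-1.571, -0.0, -0.101]
force: [-0.3, 0.4, -0.1]
grip_width: -0.0001
```

>>> apply_moves(jaw=[-1,-1,-1], translation=[[-0.0003,-0.003,0],[-0.0006,-0.006,0],[-0.0009,-0.009,0]], angular=[[0,0,0],[0,0,0],[0,0,0]])

```text
clock: 10.4
position: [0.5721, 0.0138, 0.1066]
tool_rot: [-1.571, -0.001, -0.101]
force: [0.7, 1.8, 1.6]
grip_width: -0.0003
```

>>> apply_moves(jaw=[-1,-1], translation=[[-0.0003,-0.003,0],[-0.0006,-0.006,0]], angular=[[0,0,0],[0,0,0]])

```text
clock: 10.6
position: [0.5714, 0.0079, 0.1064]
tool_rot: [-1.571, -0.0, -0.101]
force: [0.5, 1.8, 0.1]
grip_width: 0.0001
```

>>> apply_moves(jaw=[-1,-1], translation=[[-0.0003,-0.003,0],[-0.0006,-0.006,0]], angular=[[0,0,0],[0,0,0]])

```text
clock: 10.8
position: [0.5708, 0.0018, 0.1063]
tool_rot: [-1.571, -0.0, -0.101]
force: [1.6, 2.0, 1.1]
grip_width: 0.0002
```

>>> apply_moves(jaw=[-1], translation=[[-0.0003,-0.003,0]], angular=[[0,0,0]])

```text
clock: 10.9
position: [0.5704, -0.0012, 0.1063]
tool_rot: [-1.571, -0.0, -0.101]
force: [1.9, 2.7, 0.3]
grip_width: 0.0002
```

>>> apply_moves(jaw=[-1], translation=[[-0.0003,-0.003,0]], angular=[[0,0,0]])

```text
clock: 11.0
position: [0.5702, -0.0036, 0.1063]
tool_rot: [-1.57, -0.0, -0.1]
force: [1.1, 8.0, -0.2]
grip_width: -0.0001
```

```bash
python3 - <<'E'
from h import *
snap('wrist','w5'); snap('scene','s5'); s=observe(); print(s['clock'],s['position'],s['tool_rot'],s['force'])
b=cv2.imread('pics/s5.png');a=cv2.imread('pics/w5.png')
c=cv2.resize(b[150:260,290:400],(400,400),interpolation=cv2.INTER_CUBIC)
w=cv2.resize(a[100:300,200:400],(400,400),interpolation=cv2.INTER_CUBIC)
cv2.imwrite('pics/v5.png',np.hstack([w,c]))
E
```

```text
11.1 [ 0.57018076 -0.00367047  0.10632065] [-1.57006270e+00 -9.38457813e-05 -1.00661166e-01] [1.61815426 7.10721372 0.45330484]
```

```bash
cat >> h.py <<'E'
def jawshift(f,ref='scene4'):
    a=cv2.imread('pics/s4.png',0);b=cv2.imread(f'pics/{f}.png',0);k=8
    up=lambda x:cv2.resize(x,None,fx=k,fy=k,interpolation=cv2.INTER_CUBIC)
    out={}
    for n,(u0,u1,v0,v1) in dict(jaw=(380,392,208,230),pad=(371,379,208,230),book=(357,375,185,230)).items():
        r=cv2.matchTemplate(up(b[v0-6:v1+6,u0-14:u1+8]),up(a[v0:v1,u0:u1]),cv2.TM_CCOEFF_NORMED); _,m,_,p=cv2.minMaxLoc(r); out[n]=(p[0]/k-14,p[1]/k-6,round(m,2))
    return out
E
python3 - <<'E'
from h import *
print(jawshift('s5'))
# px per 7 mm of jaw travel
t=np.radians(-5.8);Y=np.array([-np.sin(t),np.cos(t),0]);s=np.array([.577,.064,.09])
print(pr('s4',s+Y*.051)-pr('s4',s+Y*.044), pr('s4',s+Y*.06))
a=cv2.imread('pics/s4.png').astype(int);b=cv2.imread('pics/s5.png').astype(int)
d=np.abs(a-b).sum(2)[205:235,355:395]; print((d>60).sum())
E
```

```text
{'jaw': (-0.125, -0.125, 1.0), 'pad': (0.0, 0.0, 1.0), 'book': (0.0, 0.0, 1.0)}
[2.36383577 0.71923509] [380.33053371 213.41931139]
20
```

>>> apply_moves(jaw=[-1], translation=[[-0.0002,-0.002,0]], angular=[[0,0,0]])

```text
clock: 11.2
position: [0.5701, -0.005, 0.1063]
tool_rot: [-1.57, -0.0, -0.1]
force: [1.4, 8.9, -0.7]
grip_width: -0.0004
```

>>> apply_moves(jaw=[-1], translation=[[-0.0002,-0.002,0]], angular=[[0,0,0]])

```text
clock: 11.3
position: [0.5699, -0.007, 0.1063]
tool_rot: [-1.57, -0.0, -0.1]
force: [2.1, 9.7, -0.6]
grip_width: 0.0001
```

>>> apply_moves(jaw=[-1], translation=[[-0.0003,-0.003,0]], angular=[[0,0,0]])

```text
clock: 11.4
position: [0.5696, -0.0098, 0.1063]
tool_rot: [-1.569, -0.0, -0.1]
force: [1.9, 10.1, 0.7]
grip_width: 0.0002
```

>>> apply_moves(jaw=[-1], translation=[[-0.0003,-0.003,0]], angular=[[0,0,0]])

```text
clock: 11.5
position: [0.5692, -0.0129, 0.1063]
tool_rot: [-1.57, -0.0, -0.1]
force: [1.1, 9.2, 0.4]
grip_width: -0.0001
```

```bash
python3 - <<'E'
from h import *
snap('scene','s6'); s=observe(); print(s['clock'],s['position'],s['force'],jawshift('s6'))
E
```

```text
11.55 [ 0.56919336 -0.01346181  0.10632866] [2.00230136 9.2629924  0.43276636] {'jaw': (-1.25, -0.5, 0.99), 'pad': (-0.5, -0.375, 0.91), 'book': (0.0, 0.0, 1.0)}
```

>>> apply_moves(jaw=[-1], translation=[[-0.0002,-0.0015,0]], angular=[[0,0,0]])

```text
clock: 11.65
position: [0.5691, -0.014, 0.1064]
tool_rot: [-1.569, -0.0, -0.1]
force: [2.1, 17.0, 1.3]
grip_width: 0.0005
```

>>> apply_moves(jaw=[-1], translation=[[-0.0002,-0.0015,0]], angular=[[0,0,0]])

```text
clock: 11.75
position: [0.5691, -0.0144, 0.1064]
tool_rot: [-1.568, -0.0, -0.099]
force: [1.5, 21.8, 2.6]
grip_width: -0.0
```

```bash
python3 - <<'E'
from h import *
snap('scene','s7'); s=observe(); print(s['clock'],s['position'],s['force'],jawshift('s7'))
E
```

```text
11.8 [ 0.56912529 -0.0141866   0.10642278] [ 1.76526182 18.08207333  1.62594433] {'jaw': (-1.375, -0.625, 0.98), 'pad': (-0.625, -0.375, 0.89), 'book': (0.0, 0.0, 1.0)}
```

The hard stop is at measured y ≈ −0.0138, so the stroke starts at about +0.0147. The jaw has moved and the book has not. I retract and do a second stroke ending about 1 mm short of the stop.

>>> apply_moves(jaw=[-1,-1,-1,-1,-1], translation=[[0.0008,0.008,0],[0.0016,0.016,0],[0.0024,0.024,0],[0.0032,0.032,0],[0.0036,0.036,0]], angular=[[0,0,0],[0,0,0],[0,0,0],[0,0,0],[0,0,0]])

```text
clock: 12.3
position: [0.5722, 0.0198, 0.1062]
tool_rot: [-1.571, 0.0, -0.1]
force: [0.4, 0.4, -0.4]
grip_width: -0.0003
```

>>> apply_moves(jaw=[-1,-1], translation=[[0,0,0],[0,0,0]], angular=[[0,0,0],[0,0,0]])

```text
clock: 12.5
position: [0.5721, 0.0186, 0.1062]
tool_rot: [-1.571, 0.0, -0.101]
force: [-0.7, -0.2, -0.3]
grip_width: 0.0002
```

>>> apply_moves(jaw=[-1,-1,-1,-1,-1], translation=[[-0.0003,-0.0034,0],[-0.0007,-0.0068,0],[-0.001,-0.0102,0],[-0.0014,-0.0136,0],[-0.0017,-0.017,0]], angular=[[0,0,0],[0,0,0],[0,0,0],[0,0,0],[0,0,0]])

```text
clock: 13.0
position: [0.5706, 0.0024, 0.1063]
tool_rot: [-1.57, 0.0, -0.101]
force: [-0.4, 8.1, 1.3]
grip_width: -0.0004
```

>>> apply_moves(jaw=[-1,-1,-1], translation=[[-0.0003,-0.003,0],[-0.0006,-0.006,0],[-0.0009,-0.009,0]], angular=[[0,0,0],[0,0,0],[0,0,0]])

```text
clock: 13.3
position: [0.5697, -0.0061, 0.1063]
tool_rot: [-1.57, 0.0, -0.1]
force: [-0.2, 8.2, -0.1]
grip_width: 0.0001
```

```bash
python3 - <<'E'
from h import *
snap('scene','s8'); s=observe(); print(s['clock'],s['position'],s['force'],jawshift('s8'))
E
```

```text
13.35 [ 0.5696889  -0.00670728  0.1063205 ] [ 0.61543294  7.15842155 -0.45298044] {'jaw': (-2.625, -1.0, 0.99), 'pad': (-0.875, -0.75, 0.65), 'book': (0.0, 0.0, 0.98)}
```

>>> apply_moves(jaw=[-1,-1], translation=[[-0.0003,-0.003,0],[-0.0006,-0.006,0]], angular=[[0,0,0],[0,0,0]])

```text
clock: 13.55
position: [0.5691, -0.0119, 0.1063]
tool_rot: [-1.569, 0.0, -0.1]
force: [-0.5, 9.3, 0.0]
grip_width: 0.0002
```

>>> apply_moves(jaw=[-1,-1,-1,-1,-1], translation=[[0.0008,0.008,0],[0.0016,0.016,0],[0.0024,0.024,0],[0.0032,0.032,0],[0.0032,0.032,0]], angular=[[0,0,0],[0,0,0],[0,0,0],[0,0,0],[0,0,0]])

```text
clock: 14.05
position: [0.5725, 0.0205, 0.1063]
tool_rot: [-1.571, -0.0, -0.099]
force: [0.0, 0.2, 0.6]
grip_width: 0.0004
```

```bash
python3 - <<'E'
from h import *
snap('scene','s9'); s=observe(); print(s['clock'],s['position'],s['force'],jawshift('s9'))
E
```

```text
14.1 [0.57236421 0.01958222 0.10625586] [-0.46196386  0.76996728  0.29262501] {'jaw': (-3.5, -1.375, 0.98), 'pad': (2.25, 0.5, 0.8), 'book': (0.125, 0.125, 0.94)}
```

>>> apply_moves(jaw=[-1,-1,-1,-1,-1], translation=[[-0.0003,-0.0034,0],[-0.0007,-0.0068,0],[-0.001,-0.0102,0],[-0.0014,-0.0136,0],[-0.0017,-0.017,0]], angular=[[0,0,0],[0,0,0],[0,0,0],[0,0,0],[0,0,0]])

```text
clock: 14.6
position: [0.5707, 0.0025, 0.1064]
tool_rot: [-1.57, -0.0, -0.1]
force: [0.3, 7.9, 1.1]
grip_width: -0.0
```

>>> apply_moves(jaw=[-1,-1], translation=[[-0.0003,-0.003,0],[-0.0006,-0.006,0]], angular=[[0,0,0],[0,0,0]])

```text
clock: 14.8
position: [0.5701, -0.0033, 0.1063]
tool_rot: [-1.57, -0.0, -0.1]
force: [-0.3, 8.9, 0.5]
grip_width: -0.0002
```

>>> apply_moves(jaw=[-1], translation=[[-0.0003,-0.003,0]], angular=[[0,0,0]])

```text
clock: 14.9
position: [0.5698, -0.0062, 0.1063]
tool_rot: [-1.57, -0.0, -0.1]
force: [-0.0, 9.8, -0.1]
grip_width: 0.0003
```

>>> apply_moves(jaw=[-1], translation=[[-0.0003,-0.003,0]], angular=[[0,0,0]])

```text
clock: 15.0
position: [0.5695, -0.0091, 0.1063]
tool_rot: [-1.569, -0.0, -0.1]
force: [1.1, 8.8, -0.3]
grip_width: -0.0001
```

```bash
python3 - <<'E'
from h import *
snap('scene','s10'); s=observe(); print(s['clock'],s['position'],s['force'],jawshift('s10'))
E
```

```text
15.05 [ 0.5694313  -0.00962702  0.1063388 ] [-0.44846367  8.60939472 -0.40377973] {'jaw': (-5.375, -1.875, 0.97), 'pad': (0.625, -0.375, 0.8), 'book': (-0.25, -0.125, 0.97)}
```

>>> apply_moves(jaw=[-1], translation=[[-0.0003,-0.003,0]], angular=[[0,0,0]])

```text
clock: 15.15
position: [0.5692, -0.0117, 0.1063]
tool_rot: [-1.569, 0.0, -0.1]
force: [1.1, 10.9, 0.3]
grip_width: 0.0003
```

>>> apply_moves(jaw=[-1,-1,-1,-1,-1], translation=[[0.0008,0.008,0],[0.0016,0.016,0],[0.0024,0.024,0],[0.0032,0.032,0],[0.0032,0.032,0]], angular=[[0,0,0],[0,0,0],[0,0,0],[0,0,0],[0,0,0]])

```text
clock: 15.65
position: [0.5724, 0.0204, 0.1062]
tool_rot: [-1.571, 0.0, -0.099]
force: [0.0, 0.5, -0.1]
grip_width: 0.0003
```

>>> apply_moves(jaw=[-1,-1,-1,-1,-1], translation=[[-0.0003,-0.0034,0],[-0.0007,-0.0068,0],[-0.001,-0.0102,0],[-0.0014,-0.0136,0],[-0.0017,-0.017,0]], angular=[[0,0,0],[0,0,0],[0,0,0],[0,0,0],[0,0,0]])

```text
clock: 16.15
position: [0.5707, 0.0026, 0.1064]
tool_rot: [-1.57, -0.0, -0.1]
force: [-0.0, 9.4, 0.7]
grip_width: 0.0001
```

```bash
python3 - <<'E'
from h import *
snap('scene','s11'); s=observe(); print(s['clock'],s['position'],s['force'],jawshift('s11'))
E
```

```text
16.2 [0.57058148 0.00199544 0.10638239] [0.39865088 7.73687644 0.66519919] {'jaw': (-6.125, -2.0, 0.98), 'pad': (-0.125, -0.625, 0.81), 'book': (-1.0, -0.25, 0.96)}
```

>>> apply_moves(jaw=[-1], translation=[[-0.0003,-0.003,0]], angular=[[0,0,0]])

```text
clock: 16.3
position: [0.5703, -0.0, 0.1063]
tool_rot: [-1.569, 0.0, -0.1]
force: [-0.1, 9.2, 0.9]
grip_width: 0.0003
```

>>> apply_moves(jaw=[-1], translation=[[-0.0002,-0.002,0]], angular=[[0,0,0]])

```text
clock: 16.4
position: [0.5701, -0.0023, 0.1063]
tool_rot: [-1.57, 0.0, -0.1]
force: [-0.3, 9.5, -0.3]
grip_width: 0.0002
```

>>> apply_moves(jaw=[-1], translation=[[-0.0002,-0.002,0]], angular=[[0,0,0]])

```text
clock: 16.5
position: [0.57, -0.0041, 0.1063]
tool_rot: [-1.569, -0.0, -0.1]
force: [0.0, 9.5, -0.5]
grip_width: 0.0002
```

>>> apply_moves(jaw=[-1], translation=[[-0.0002,-0.0015,0]], angular=[[0,0,0]])

```text
clock: 16.6
position: [0.5698, -0.0056, 0.1063]
tool_rot: [-1.569, 0.0, -0.1]
force: [0.0, 9.5, 0.0]
grip_width: -0.0005
```

>>> apply_moves(jaw=[-1], translation=[[-0.0002,-0.0015,0]], angular=[[0,0,0]])

```text
clock: 16.7
position: [0.5696, -0.007, 0.1063]
tool_rot: [-1.569, -0.0, -0.1]
force: [1.2, 9.7, 0.4]
grip_width: -0.0
```

>>> apply_moves(jaw=[-1], translation=[[-0.0002,-0.0015,0]], angular=[[0,0,0]])

```text
clock: 16.8
position: [0.5695, -0.0083, 0.1064]
tool_rot: [-1.569, -0.0, -0.1]
force: [0.6, 12.7, -0.3]
grip_width: -0.0002
```

>>> apply_moves(jaw=[-1], translation=[[-0.0001,-0.0008,0]], angular=[[0,0,0]])

```text
clock: 16.9
position: [0.5694, -0.009, 0.1064]
tool_rot: [-1.569, -0.0, -0.1]
force: [0.8, 13.0, 0.5]
grip_width: 0.0
```

>>> apply_moves(jaw=[-1], translation=[[-0.0001,-0.0008,0]], angular=[[0,0,0]])

```text
clock: 17.0
position: [0.5693, -0.0095, 0.1064]
tool_rot: [-1.569, -0.0, -0.1]
force: [0.6, 14.0, -0.4]
grip_width: 0.0001
```

>>> apply_moves(jaw=[-1,-1], translation=[[0,-0.0005,0],[0,-0.0005,0]], angular=[[0,0,0],[0,0,0]])

```text
clock: 17.2
position: [0.5693, -0.0099, 0.1064]
tool_rot: [-1.569, -0.0, -0.1]
force: [1.0, 13.9, 0.3]
grip_width: -0.0002
```

Felt it: the force climbed from 9.5 to 14 N. I release, then do one gentle feeling squeeze to confirm the hold.

>>> apply_moves(jaw=[-1,-1,-1,-1,-1], translation=[[0.0008,0.008,0],[0.0016,0.016,0],[0.0024,0.024,0],[0.0029,0.029,0],[0.0029,0.029,0]], angular=[[0,0,0],[0,0,0],[0,0,0],[0,0,0],[0,0,0]])

```text
clock: 17.7
position: [0.572, 0.018, 0.1062]
tool_rot: [-1.571, 0.0, -0.1]
force: [0.2, -0.4, -0.4]
grip_width: 0.0005
```

```bash
python3 - <<'E'
from h import *
snap('scene','s12'); s=observe(); print(s['clock'],s['position'],s['force'],jawshift('s12'))
E
```

```text
17.75 [0.57193448 0.01744474 0.10622189] [0.13342951 0.05373151 0.15692962] {'jaw': (-7.5, -2.5, 0.96), 'pad': (7.125, 3.25, 0.81), 'book': (-2.0, -0.625, 0.91)}
```

>>> apply_moves(jaw=[-1,-1,-1], translation=[[-0.0003,-0.003,0],[-0.0006,-0.006,0],[-0.0008,-0.008,0]], angular=[[0,0,0],[0,0,0],[0,0,0]])

```text
clock: 18.05
position: [0.5712, 0.0097, 0.1063]
tool_rot: [-1.57, 0.0, -0.101]
force: [0.6, 9.4, 1.1]
grip_width: -0.0002
```

>>> apply_moves(jaw=[-1], translation=[[-0.0002,-0.0015,0]], angular=[[0,0,0]])

```text
clock: 18.15
position: [0.5711, 0.0086, 0.1064]
tool_rot: [-1.569, -0.0, -0.101]
force: [-0.0, 11.1, 1.7]
grip_width: 0.0001
```

>>> apply_moves(jaw=[-1], translation=[[-0.0001,-0.001,0]], angular=[[0,0,0]])

```text
clock: 18.25
position: [0.571, 0.008, 0.1064]
tool_rot: [-1.569, -0.0, -0.1]
force: [-0.0, 12.7, 2.2]
grip_width: -0.0003
```

>>> apply_moves(jaw=[-1], translation=[[-0.0001,-0.0007,0]], angular=[[0,0,0]])

```text
clock: 18.35
position: [0.5709, 0.0075, 0.1064]
tool_rot: [-1.569, -0.0, -0.1]
force: [0.4, 12.0, 1.1]
grip_width: 0.0001
```

>>> apply_moves(jaw=[-1], translation=[[-0.0001,-0.001,0]], angular=[[0,0,0]])

```text
clock: 18.45
position: [0.5709, 0.0067, 0.1064]
tool_rot: [-1.569, -0.0, -0.1]
force: [0.4, 12.8, 0.8]
grip_width: 0.0001
```

>>> apply_moves(jaw=[-1], translation=[[0,-0.0005,0]], angular=[[0,0,0]])

```text
clock: 18.55
position: [0.5708, 0.0062, 0.1064]
tool_rot: [-1.569, -0.0, -0.1]
force: [-0.0, 12.9, 1.0]
grip_width: -0.0
```

>>> apply_moves(jaw=[-1], translation=[[-0.0001,-0.001,0]], angular=[[0,0,0]])

```text
clock: 18.65
position: [0.5707, 0.0054, 0.1064]
tool_rot: [-1.569, -0.0, -0.1]
force: [0.3, 14.1, 0.7]
grip_width: 0.0
```

>>> apply_moves(jaw=[-1], translation=[[-0.0001,-0.001,0]], angular=[[0,0,0]])

```text
clock: 18.75
position: [0.5707, 0.0045, 0.1064]
tool_rot: [-1.568, -0.0, -0.1]
force: [0.6, 14.9, 1.4]
grip_width: -0.0001
```

The force reached 14.9 N, inside the firm range. I release, back off and lift clear.

>>> apply_moves(jaw=[-1,-1,-1,-1], translation=[[0.0006,0.006,0],[0.0012,0.012,0],[0.0018,0.018,0],[0.0018,0.018,0]], angular=[[0,0,0],[0,0,0],[0,0,0],[0,0,0]])

```text
clock: 19.15
position: [0.5724, 0.0212, 0.1063]
tool_rot: [-1.571, -0.0, -0.1]
force: [0.0, -0.6, -0.0]
grip_width: -0.0002
```

>>> apply_moves(jaw=[-1,-1,-1,-1,-1], translation=[[0,0,0.02],[0,0,0.055],[0,0,0.1],[0,0,0.145],[0,0,0.18]], angular=[[0,0,0],[0,0,0],[0,0,0],[0,0,0],[0,0,0]])

```text
clock: 19.65
position: [0.5724, 0.02, 0.289]
tool_rot: [-1.571, -0.002, -0.102]
force: [-0.0, 0.6, 0.2]
grip_width: -0.0001
```

>>> apply_moves(jaw=[-1,-1,-1,-1], translation=[[-0.02,0,0],[-0.05,0,0],[-0.07,0,0],[-0.07,0,0]], angular=[[0,0,0],[0,0,0],[0,0,0],[0,0,0]])

```text
clock: 20.05
position: [0.5004, 0.0201, 0.2867]
tool_rot: [-1.571, 0.0, -0.101]
force: [0.8, 0.3, -0.3]
grip_width: 0.0004
```

```bash
python3 - <<'E'
from h import *
snap('wrist','w13'); snap('scene','s13'); s=observe(); print(s['clock'],s['position'],s['force'],jawshift('s13'))
a=cv2.imread('pics/w13.png'); b=cv2.imread('pics/s13.png')
c=cv2.resize(b[160:250,300:400],(444,400),interpolation=cv2.INTER_CUBIC)
w=cv2.resize(a[0:230,180:385],(356,400),interpolation=cv2.INTER_CUBIC)
cv2.imwrite('pics/v13.png',np.hstack([w,c]))
E
```

```text
20.15 [0.50248979 0.02040728 0.28661549] [-0.07403288 -0.65666312  0.04863104] {'jaw': (-7.625, -2.625, 0.96), 'pad': (7.0, 3.125, 0.81), 'book': (-2.25, -0.625, 0.96)}
```

View pics/v13.png

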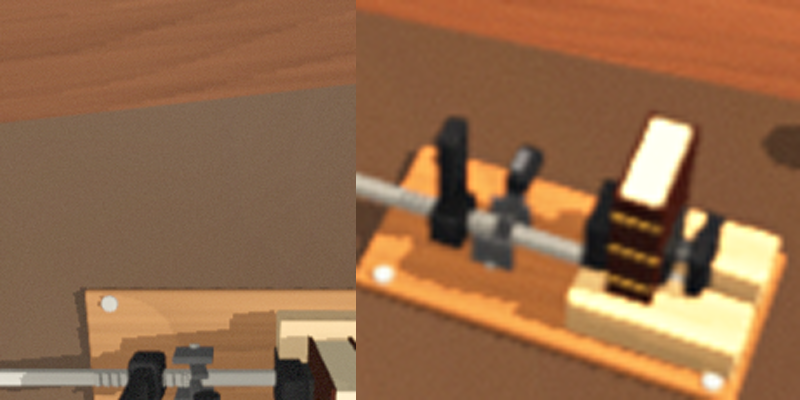

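The final view shows the book upright and flush between the fixed jaw and the pad, with the trigger sprung back and the gripper clear. I hand it in.

```bash
python3 -c "
from h import *
print(workorder.job_done(), observe()['clock'])"
```

```text
the job is handed in; nothing more can be done
the job is handed in; nothing more can be done
```

The small brown book is clamped upright on the bed against the fixed jaw, and the job is handed in at about 20 s of the 72 s allowed. I placed the leftmost of the three look-alikes and let go. Then I squeezed the trigger with the shut fingers: three full strokes, a fourth stopped at about 14 N, and a short gentle one stopped at 14.9 N.

**Last checks:**
- **Centring:** the book was within about 1 mm of the middle of the jaws' width when I released it. I did not measure this again after clamping.
- **Hold:** on the fourth stroke the force rose from 9.5 to 14 N. The final squeeze met resistance early and peaked at 14.9 N.
- **Position:** the book moved about 6.7 mm during clamping, which matches the roughly 6.5 mm gap to the fixed jaw. In the last picture it stands flush against that jaw.
- **Trigger and gripper:** the trigger had sprung back and the gripper was touching nothing.

**What was off or not checked:**
- The first stroke ran onto the trigger's hard stop at about 22 N. The jaw was still well clear of the book, so nothing was pressed on it.
- Setting the book down briefly pressed about 29 N onto the bed.
- The top and scene cameras disagreed by about 5 mm in y; I settled that with the wrist camera.
- I tracked the pad in the images, but that match failed once the jaw had moved, so I ignored it.
- I did not re-measure the vase, jar, brass weight or other books; no forces suggested the arm touched them.

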